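Sweep the washers through the gate into the slot

ROBOT

A 6-joint arm with a two-finger parallel gripper is mounted at the origin on the work surface. World frame = base frame: x ahead of the robot, y to its left, z up, the work surface at z = 0. Lengths are in m, angles in degrees, forces in N, time in s.
With the tool pointing down it reaches from about 0.4 to 0.825 m from the base axis. Payload 7 kg.
Tool frame: the origin (TCP) lies on the centre line of the jaws, within the pads' length; the fingertips stand 14 mm ahead of it and the grasp point (between the pads) lies 5 mm behind it; z points along the fingers, y is the line along which they close (so a half turn about z gives the same grasp; the last joint's range is limited). The gripper opens to 88 mm and grips with 3 to 60 N. Pads are 19 mm wide; open, the fingers measure 130 mm over their backs; the gripper's body (78 mm by 193 mm) begins 47 mm behind the grasp point.
Start: joints at [87.668, 20.546, 0.682, 0, -70.136, -16.507], TCP at [0.218, 0.639, 0.241] pointing down, gripper open.
Joint ranges: [-176.03, 176.03], [-82.01, 121.73], [-58.28, 71.71], [-173.87, 95.51], [-174.79, -0.11], [-173.66, 173.66]. Speed limits (degrees/s): [136.94, 136.94, 172.46, 180, 180, 180].

INTERFACE

Orientations are given as [roll, pitch, yaw] about the fixed x, y, z axes, in that order (R = Rz(yaw) Ry(pitch) Rx(roll)).
In Python, from plant import r gives the robot as it stands.
- The arm moves only by the tool send_rows, never from a script. Its argument "steps" is a list of rows, each an object with "dp": the shift along the tool's x, y, z in mm, a list of three; "roll": the turn about the tool's z in rad; "jaw": the opening in per cent of the stroke, from 0 (shut) to 100 (fully open). In form: [{"dp": [tx, ty, tz], "roll": roll, "jaw": jaw}, ...]. A call has 1 to 5 rows; each row is the pose to reach, as a shift and turn from the pose commanded when the call began, along the tool's axes at that moment; what a row does not reach only later rows make up. A row lasts 1/8 s, in which the tool goes at most 62.5 mm and 10.7 degrees, less where a joint would pass 70% of its speed; a pose out of reach is approached as far as the arm can. A call with a gripper value outside its range is refused whole. The fingers move at their own pace and stop on an object; "newtons" is the grip in N (left out, the last holds). Time passes only in rows, so rows that repeat a pose let the fingers close. It gives the time, the measured TCP pose, the force, the opening and the grip force at its end, in the units of the state.
- r.get_state(): the state, without advancing time (a new reading comes with each control period).
- r.capture(name): name is "scene" or "top"; returns a dict with "image" (480x640x3 uint8, blue, green, red), "K" (3x3 intrinsics, pixels), "rvec" (rotation vector, rad) and "tvec" (3), from world to camera coordinates, as OpenCV has them. Camera axes: x right, y down, z forward; pixel columns grow to the right and rows downward; lengths in m; the calibration is good to about 2 mm. A picture is of the moment at which its call begins. There is no depth.
- r.close_job(): hands the job in; it is judged then, once.
The state is a dict: "time_s": time; "joints": joint angles; "qd": joint speeds; "joint_torque": joint torques, N m; "tcp_pos": TCP position; "eef_rot": TCP orientation; "contact_force": force on the tool from outside, world axes, zero at the start; "moment": the same for the moment, N m; "gripper_width": finger opening in m; "gripper_force": force on a finger pad.
Only numpy, scipy, OpenCV 4.12 (cv2) and the standard library are available. Lean on these libraries where they do the work, as an engineer would, in place of code of your own. Each camera call takes 0.05 s, during which the arm holds its last target. There are 200 camera calls.

TASK

On the bench lies a raised plywood sorting tray with three loose thick washers. With the fingertips, sweep the washers one at a time across the tray and through the gate in its fence, so that each drops into the slot behind the gate before the next one goes in, and leave all three lying in the slot. Only push the washers along the tray floor, never pick one up, and leave the nut and the bolt that stand on the tray, the glue bottle and the bar clamp where they are.

Things in the scene. Friction and masses are not known exactly. Their poses are not given: they have to be found in the camera images.
- tray: Fixed box-like plywood tray, 260 x 270 mm. Origin: its middle, at bench level; x points from the open floor to fence and slot, z up. Flat floor 85 mm above the bench, x = -123 to 60, y = -128 to 128 mm; rims 7 mm wide, 8 mm high at the low-x end and both sides. At x = 60 to 75 mm a wooden fence 12 mm high spans the whole width but for the gate.
- gate (a point): Middle of the gate at floor height (tray x = 60, y = 0, z = 85 mm), on the edge where the floor ends and the slot begins. The gate is a gap in the fence 54 mm wide with rounded ends (radius 7.5 mm). A washer tips into the slot by itself once its centre is pushed some mm past this edge. Axes as the tray's.
- slot (a point): Middle of the slot's bottom (tray x = 87, y = 0, z = 6 mm). The slot is an open-topped pocket, 54 mm wide (y = -27 to 27) and 54 mm long (x = 60 to 114), 79 mm deep below the floor, its walls 12 mm above the floor except at the gate. Axes as the tray's.
- washer0: Loose thick steel washer, 40 mm outside diameter, 17 mm bore, 8 mm thick, 40 to 90 g; starts lying flat on the tray floor, the three side by side in no fixed line, clear of one another. Identical to the others. Origin: centre of its underside; z is its axis.
- washer1: Loose thick steel washer, 40 mm outside diameter, 17 mm bore, 8 mm thick, 40 to 90 g; starts lying flat on the tray floor, the three side by side in no fixed line, clear of one another. Identical to the others. Origin: centre of its underside; z is its axis.
- washer2: Loose thick steel washer, 40 mm outside diameter, 17 mm bore, 8 mm thick, 40 to 90 g; starts lying flat on the tray floor, the three side by side in no fixed line, clear of one another. Identical to the others. Origin: centre of its underside; z is its axis.
- coupling_nut: Bystander: long hexagonal steel nut standing upright on the tray floor, 24 mm across flats, 48 mm tall, loose, in one of the two corners by the fence. Origin: centre of its underside, z up its axis.
- bolt: Bystander: steel hex bolt standing on its head in the other corner by the fence, head 24 mm across flats and 10 mm high, shank 16 mm, 56 mm tall, loose. Origin: centre of its underside, z up the shank.
- glue_bottle: Bystander: white glue bottle standing on the bench at the robot's right of the tray, 60 mm diameter, 170 mm tall, loose. Origin: centre of its underside.
- bar_clamp: Bystander: bar clamp with steel bar 340 mm long (along its y) and red jaws, lying on the bench at the left of the tray, about 36 mm high, jaws reaching 95 mm to its +x. Origin: middle of the bar at bench level.
Not all that is in view belongs to the job. What is shaped like the washer0 but orange or pink is not meant. What is shaped like the washer1 but black is not meant.

How it is judged (in metres and radians):
On the way, in this order (a step that is already met when the one before it is completed fails the run):
1. one washer lies in the slot (((x of washer0 in the frame of tray between 0.06 and 0.116 m and y of washer0 in the frame of tray between -0.028 and 0.028 m and z of washer0 in the frame of tray below 0.075 m) or (x of washer1 in the frame of tray between 0.06 and 0.116 m and y of washer1 in the frame of tray between -0.028 and 0.028 m and z of washer1 in the frame of tray below 0.075 m) or (x of washer2 in the frame of tray between 0.06 and 0.116 m and y of washer2 in the frame of tray between -0.028 and 0.028 m and z of washer2 in the frame of tray below 0.075 m))), for 0.2 s.
2. two washers lie in the slot ((((x of washer0 in the frame of tray between 0.06 and 0.116 m and y of washer0 in the frame of tray between -0.028 and 0.028 m and z of washer0 in the frame of tray below 0.075 m) and (x of washer1 in the frame of tray between 0.06 and 0.116 m and y of washer1 in the frame of tray between -0.028 and 0.028 m and z of washer1 in the frame of tray below 0.075 m)) or ((x of washer0 in the frame of tray between 0.06 and 0.116 m and y of washer0 in the frame of tray between -0.028 and 0.028 m and z of washer0 in the frame of tray below 0.075 m) and (x of washer2 in the frame of tray between 0.06 and 0.116 m and y of washer2 in the frame of tray between -0.028 and 0.028 m and z of washer2 in the frame of tray below 0.075 m)) or ((x of washer1 in the frame of tray between 0.06 and 0.116 m and y of washer1 in the frame of tray between -0.028 and 0.028 m and z of washer1 in the frame of tray below 0.075 m) and (x of washer2 in the frame of tray between 0.06 and 0.116 m and y of washer2 in the frame of tray between -0.028 and 0.028 m and z of washer2 in the frame of tray below 0.075 m)))), for 0.2 s.
3. all three washers lie in the slot (x of washer0 in the frame of tray between 0.06 and 0.116 m and y of washer0 in the frame of tray between -0.028 and 0.028 m and z of each of washer0, washer1, washer2 in the frame of tray below 0.075 m and x of washer1 in the frame of tray between 0.06 and 0.116 m and y of washer1 in the frame of tray between -0.028 and 0.028 m and x of washer2 in the frame of tray between 0.06 and 0.116 m and y of washer2 in the frame of tray between -0.028 and 0.028 m), for 0.2 s.
At the end, for the whole second after the job is handed in: All three washers are in the slot behind the gate, each with the centre of its underside at least 10 mm below the tray floor and within the slot's outline, at rest (below 20 mm/s); nut and bolt upright within 15 mm, bottle and clamp within 20 mm of where they stood (all of step 3 and linear speed of each of washer0, washer1, washer2 below 0.02 m/s and not (distance of any of coupling_nut, bolt from where it was at the start of the episode above 0.015 m or angle between any of coupling_nut, bolt's own z axis and vertical above 0.3 rad or distance of any of glue_bottle, bar_clamp from where it was at the start of the episode above 0.02 m)); the robot touches nothing.
It fails at once if a washer is lifted more than 15 mm off the tray floor (z of any of washer0, washer1, washer2 in the frame of tray above 0.1 m).
It fails at once if the nut or the bolt is moved more than 15 mm or tipped, or the bottle or clamp moved more than 20 mm (distance of any of coupling_nut, bolt from where it was at the start of the episode above 0.015 m or angle between any of coupling_nut, bolt's own z axis and vertical above 0.3 rad or distance of any of glue_bottle, bar_clamp from where it was at the start of the episode above 0.02 m).
It also fails if it takes over 72 s, if anything falls off the work surface, if the arm or the gripper's body presses on something with over 40 N, if the wrist force passes 120 N, or if a joint passes its speed limit or range.

## Working session

There is one attempt and no reset: what is moved stays moved. The work goes in short steps, Python scripts to look and compute and a tool call to move; the robot and the scene stay as the last step left them, time stands still between calls to the robot, and variables do not carry over. Pictures are saved under pics/ and viewed, at most 10 in all, crops included, and the job is handed in when it is done.

Besides the shell and the picture viewer there is one more tool, called after ">>>" as name(argument=value, ...) on one line, values as JSON. send_rows: Moves the arm, as the interface text tells. Its arguments: {"type":"object","properties":{"steps":{"type":"array","items":{"type":"object","properties":{"dp":{"type":"array","items":{"type":"number"}},"roll":{"type":"number"},"jaw":{"type":"number"}}}},"newtons":{"type":"number"}},"required":["steps"]}

```bash
mkdir -p pics; python3 - <<'E'
from plant import r
import cv2, pickle
print(r.get_state())
d={}
for n in("scene","top"):
    c=r.capture(n);d[n]=c;cv2.imwrite(f"pics/{n}0.png",c["image"])
    R=cv2.Rodrigues(c["rvec"])[0];print(n,c["K"],(-R.T@c["tvec"].reshape(3)))
    print(R)
pickle.dump(d,open("c0.pkl","wb"))
E
```

```text
{'time_s': 0.0, 'joints': array([ 8.76677644e+01,  2.05907321e+01,  6.33627321e-01, -2.08719357e-02,
       -7.01353485e+01, -1.65052023e+01]), 'qd': array([ 0.08683952,  0.08018563,  0.01877766, -0.07025691, -0.00444936,
       -0.1213501 ]), 'joint_torque': array([ 3.05304602e-04, -5.82709908e+01,  2.93059123e+01,  6.99741080e+00,
        6.97597337e-03, -1.46000339e-04]), 'tcp_pos': array([0.21783431, 0.63838993, 0.23962712]), 'eef_rot': array([ 1.79905782e+02, -7.45638433e-03, -1.88445399e+01]), 'contact_force': array([ 0.06971305, -0.76198898, -0.36450881]), 'moment': array([ 0.00819846,  0.0411069 , -0.04437075]), 'gripper_force': 0.0, 'gripper_width': 0.08798768128651387}
scene [[534.42717483   0.         331.22476419]
 [  0.         534.42717483 248.51221738]
 [  0.           0.           1.        ]] [1.50148962 0.18675981 0.96148238]
[[-1.73716433e-01  9.84795408e-01 -7.78003109e-04]
 [ 6.37379569e-01  1.11830499e-01 -7.62391779e-01]
 [-7.50712919e-01 -1.32935864e-01 -6.47115268e-01]]
top [[566.9843683    0.         325.53668923]
 [  0.         566.9843683  231.99442075]
 [  0.           0.           1.        ]] [ 0.43872542 -0.01172588  1.23024589]
[[-9.13036718e-03 -9.99958247e-01 -3.74694413e-04]
 [-9.97301823e-01  9.13340590e-03 -7.28399227e-02]
 [ 7.28403036e-02 -2.91371818e-04 -9.97343574e-01]]
```

View pics/top0.png

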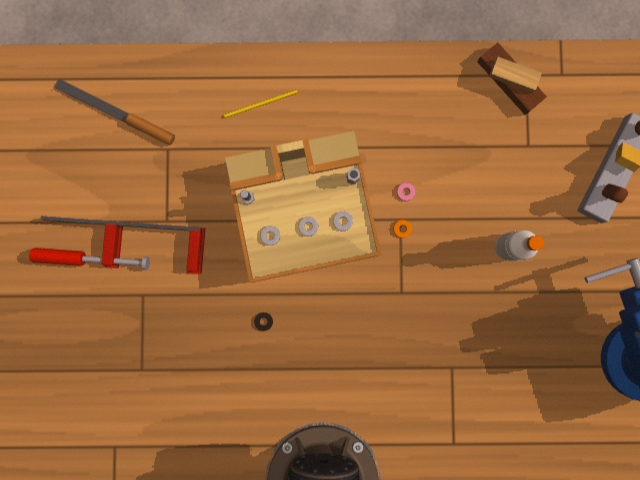

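View pics/scene0.png

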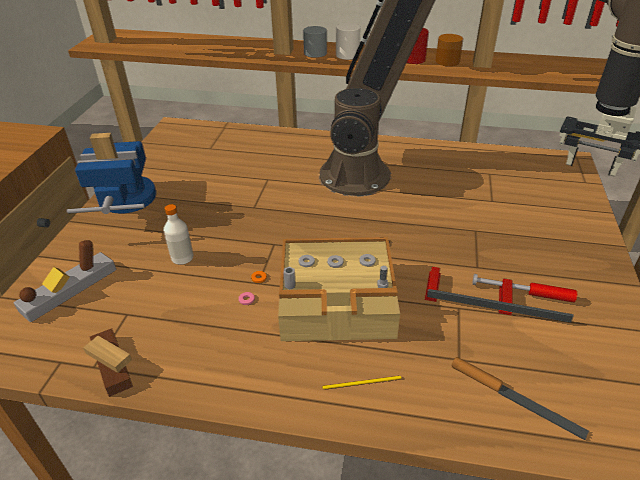

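The washers are at (269,236), (307,226) and (343,221) in the top view: grey, lying on the tray. The lookalikes are pink (405,191), orange (403,229) and black (263,322), all off the tray. The nut and bolt stand at (246,197) and (353,175). Next is one close crop, plus measurements.

```bash
cat > h.py <<'E'
import numpy as np, cv2, pickle
def ray(c,uv,z):
    R=cv2.Rodrigues(c["rvec"])[0];C=-R.T@np.ravel(c["tvec"])
    d=R.T@np.linalg.inv(c["K"])@np.array([uv[0],uv[1],1.]);return C+d*(z-C[2])/d[2]
def proj(c,P): return cv2.projectPoints(np.float64(P).reshape(-1,3),c["rvec"],c["tvec"],c["K"],None)[0].reshape(-1,2)
def grey(img,box):
    x0,y0,x1,y1=box;h=cv2.cvtColor(img[y0:y1,x0:x1],cv2.COLOR_BGR2HSV)
    m=((h[...,1]<60)&(h[...,2]>60)).astype(np.uint8)
    out=[]
    for c in cv2.findContours(m,cv2.RETR_EXTERNAL,cv2.CHAIN_APPROX_NONE)[0]:
        a=cv2.contourArea(c)
        if a>40:
            (u,v),rad=cv2.minEnclosingCircle(c);M=cv2.moments(c)
            out.append((M["m10"]/M["m00"]+x0,M["m01"]/M["m00"]+y0,a,rad))
    return out
E
python3 - <<'E'
from h import *
d=pickle.load(open("c0.pkl","rb"));c=d["top"];im=c["image"]
for g in grey(im,(220,130,390,285)): print(np.round(g,1),np.round(ray(c,g[:2],.093),4))
s=d["scene"]
for g in grey(s["image"],(275,235,405,345)): print("S",np.round(g,1),np.round(ray(s,g[:2],.093),4))
cv2.imwrite("pics/crop0.png",cv2.resize(im[125:290,215:395],None,fx=3.6,fy=3.6,interpolation=cv2.INTER_CUBIC))
E
```

```text
[269.9 235.2 262.5   9.7] [0.5163 0.0999 0.093 ]
[308.  226.1 264.    9.5] [0.5341 0.0232 0.093 ]
[342.6 220.7 255.    9.5] [ 0.5443 -0.0466  0.093 ]
[246.6 196.6 115.    7.2] [0.595  0.1467 0.093 ]
[353.3 174.8 127.5   7.6] [ 0.6374 -0.0694  0.093 ]
S [289.  277.5 191.   10.8] [ 0.6155 -0.0714  0.093 ]
S [382.3 278.6 115.   11.1] [0.581  0.1459 0.093 ]
S [334.9 261.  138.    7.8] [0.539  0.0254 0.093 ]
S [306.2 260.5 134.    7.7] [ 0.5491 -0.0441  0.093 ]
S [367.1 259.7 130.5   7.7] [0.5205 0.1023 0.093 ]
```

View pics/crop0.png

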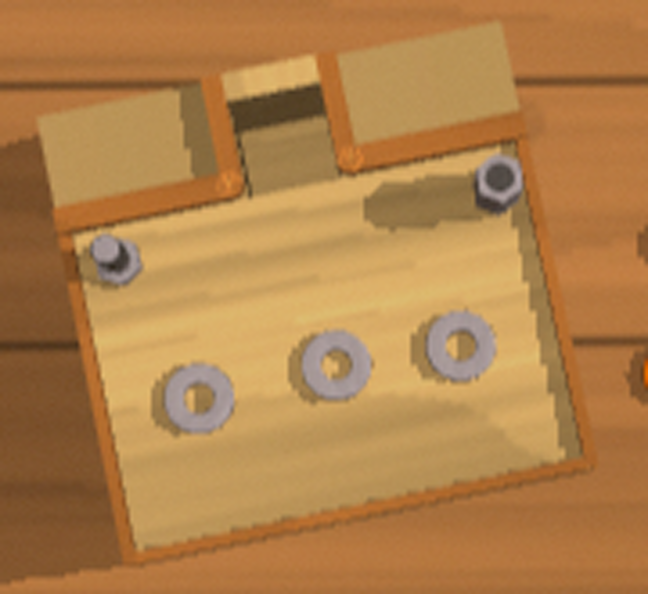

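The crop shows three steel washers at crop pixels (199,398), (336,366) and (460,346). The bolt is at (115,258), the nut at (497,185), and the fence ends at (228,184) and (350,158). I'll fit the tray pose next.

```bash
cat >> h.py <<'E'
def fit(A,B):
    a=A-A.mean(0);b=B-B.mean(0);th=np.arctan2((a[:,0]*b[:,1]-a[:,1]*b[:,0]).sum(),(a*b).sum())
    R=np.array([[np.cos(th),-np.sin(th)],[np.sin(th),np.cos(th)]]);return th,B.mean(0)-R@A.mean(0),R
E
python3 - <<'E'
from h import *
d=pickle.load(open("c0.pkl","rb"));c=d["top"]
px=[(133,563,.093,-130,135),(592,466,.093,-130,-135),(228,184,.097,67.5,34.5),(350,158,.097,67.5,-34.5)]
B=np.array([ray(c,(215+p[0]/3.6-.36,125+p[1]/3.6-.36),p[2])[:2] for p in px]);A=np.array([p[3:] for p in px])/1e3
th,t,R=fit(A,B);print(np.degrees(th),t,"res mm",np.round(((R@A.T).T+t-B)*1e3,1))
np.savez("tray.npz",th=th,t=t,R=R)
for n,P in dict(w1=(.5163,.0999),w2=(.5341,.0232),w3=(.5443,-.0466),nut=ray(c,(215+497/3.6,125+185/3.6),.133)[:2],bolt=ray(c,(215+124/3.6,125+264/3.6),.095)[:2]).items():
    print(n,np.round(R.T@(np.array(P)-t)*1e3,1))
for P in [(60,0),(87,0),(-123,128),(-123,-128)]: print(P,R@np.array(P)/1e3+t)
# scene check
s=d["scene"]
print(proj(s,[[*(R@np.array(p)/1e3+t),.097] for p in [(67.5,34.5),(67.5,-34.5)]]))
E
```

```text
11.550207362973442 [0.57756526 0.03498699] res mm [[-1.7  4.6]
 [ 0.8 -4.3]
 [ 0.6 -0.6]
 [ 0.3  0.3]]
w1 [-47.   75.9]
w2 [-44.9  -2.8]
w3 [-48.9 -73.3]
nut [  28.4 -109.7]
bolt [ 34.4 100.9]
(60, 0) [0.63635024 0.04700058]
(87, 0) [0.66280348 0.0524067 ]
(-123, 128) [0.43142706 0.13576708]
(-123, -128) [ 0.48268506 -0.11504883]
[[352.21678239 290.59122766]
 [322.05207672 291.18418227]]
```

```bash
cat >> h.py <<'E'
from scipy.spatial.transform import Rotation as Ro
def go(st,*targets):
    """dp (mm) in current tool axes for tray-frame x,y (mm), world z (mm); all relative to now"""
    T=np.load("tray.npz");Rt=Ro.from_euler("xyz",st["eef_rot"],degrees=True).as_matrix();p=np.array(st["tcp_pos"])
    loc=T["R"].T@(p[:2]-T["t"])*1e3
    print("t",round(st["time_s"],2),"tray xy",np.round(loc,1),"z",round(p[2]*1e3,1),"yaw err(deg)",round(np.degrees(T["th"])-st["eef_rot"][2],2),"F",np.round(st["contact_force"],1),"w",round(st["gripper_width"]*1e3,1))
    for t in targets:
        w=np.r_[T["R"]@np.array(t[:2])/1e3+T["t"],t[2]/1e3];print(t,np.round(Rt.T@(w-p)*1e3,1))
E
python3 - <<'E'
from h import *; from plant import r
go(r.get_state(),(-82,-3,240),(-82,-3,150))
E
```

```text
t 0.1 tray xy [-231.6  663.3] z 239.8 yaw err(deg) 30.39 F [ 0.7  0.3 -0.8] w 87.7
(-82, -3, 240) [466.1 499.    0.5]
(-82, -3, 150) [466.1 498.9  90.5]
```

>>> send_rows(steps=[{"dp":[40,43,0],"roll":-0.15,"jaw":36},{"dp":[80,86,0],"roll":-0.3,"jaw":36},{"dp":[120,129,0],"roll":-0.45,"jaw":36},{"dp":[160,172,0],"roll":-0.53,"jaw":36},{"dp":[200,214,0],"roll":-0.53,"jaw":36}])

```text
time_s: 0.72
tcp_pos: [0.3385, 0.3697, 0.2404]
eef_rot: [180.0, 0.0, 11.6]
contact_force: [1.6, 0.5, 0.9]
gripper_width: 0.0429
gripper_force: 0.0
```

```bash
python3 - <<'E'
from h import *; from plant import r
go(r.get_state(),(-82,-3,240))
E
```

```text
t 0.72 tray xy [-167.2  375.8] z 240.4 yaw err(deg) -0.06 F [1.6 0.5 0.9] w 42.9
(-82, -3, 240) [ 84.8 378.9   0.5]
```

>>> send_rows(steps=[{"dp":[14,60,0],"roll":0,"jaw":36},{"dp":[27,120,0],"roll":0,"jaw":36},{"dp":[40,180,0],"roll":0,"jaw":36},{"dp":[54,240,0],"roll":0,"jaw":36},{"dp":[67,300,0],"roll":0,"jaw":36}])

```text
time_s: 1.35
tcp_pos: [0.4641, 0.0893, 0.2407]
eef_rot: [-180.0, -0.0, 11.6]
contact_force: [0.9, 1.3, -0.1]
gripper_width: 0.0315
gripper_force: 0.0
```

>>> send_rows(steps=[{"dp":[5,20,0],"roll":0,"jaw":36},{"dp":[5,20,0],"roll":0,"jaw":36},{"dp":[5,20,0],"roll":0,"jaw":36}])

```text
time_s: 1.72
tcp_pos: [0.4724, 0.0728, 0.2404]
eef_rot: [-180.0, 0.0, 11.5]
contact_force: [0.3, -0.7, -0.3]
gripper_width: 0.0314
gripper_force: 0.0
```

```bash
python3 - <<'E'
from h import *; from plant import r
go(r.get_state(),(-82,-3,125))
E
```

```text
t 1.73 tray xy [-95.5  58.1] z 240.4 yaw err(deg) 0.04 F [ 0.3 -0.7 -0.3] w 31.4
(-82, -3, 125) [ 13.6  61.1 115.4]
```

Descend to just above the floor, then look.

>>> send_rows(steps=[{"dp":[7,31,0],"roll":0,"jaw":36},{"dp":[14,61,30],"roll":0,"jaw":36},{"dp":[14,61,90],"roll":0,"jaw":36},{"dp":[14,61,130],"roll":0,"jaw":36},{"dp":[14,61,130],"roll":0,"jaw":36}])

```text
time_s: 2.35
tcp_pos: [0.4964, 0.0158, 0.1082]
eef_rot: [179.9, 0.4, 11.6]
contact_force: [0.1, 0.2, 1.4]
gripper_width: 0.0314
gripper_force: 0.0
```

```bash
python3 - <<'E'
from h import *; from plant import r
go(r.get_state(),(-82,-3,102))
c=r.capture("scene");cv2.imwrite("pics/s1.png",cv2.resize(c["image"][180:350,240:440],None,fx=3.5,fy=3.5,interpolation=cv2.INTER_CUBIC))
E
```

```text
t 2.35 tray xy [-83.4  -2.5] z 108.2 yaw err(deg) -0.05 F [0.1 0.2 1.4] w 31.4
(-82, -3, 102) [1.4 0.5 6.2]
```

View pics/s1.png

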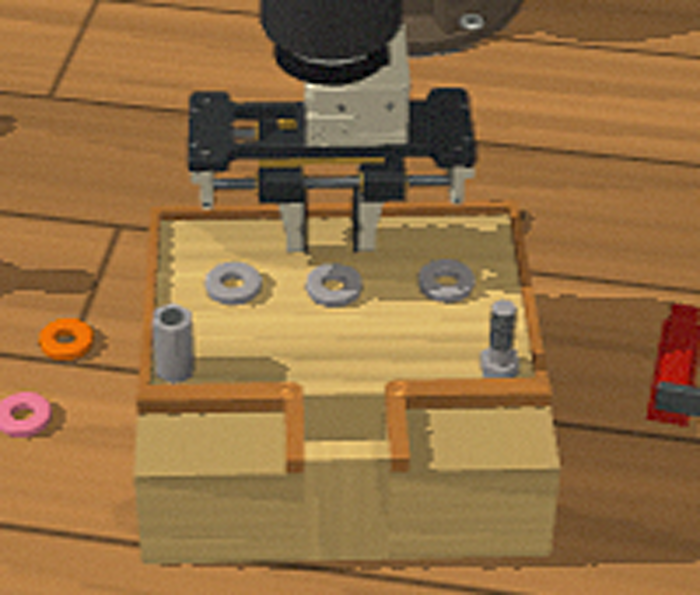

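>>> send_rows(steps=[{"dp":[1,0,6],"roll":0,"jaw":36},{"dp":[1,0,6],"roll":0,"jaw":36},{"dp":[8,0,6],"roll":0,"jaw":36},{"dp":[18,0,6],"roll":0,"jaw":36},{"dp":[28,-1,6],"roll":0,"jaw":36}])

```text
time_s: 3.02
tcp_pos: [0.5267, 0.0223, 0.1048]
eef_rot: [180.0, -0.0, 11.5]
contact_force: [-0.4, -0.1, 0.6]
gripper_width: 0.0318
gripper_force: 0.6
```

```bash
python3 - <<'E'
from h import *; from plant import r
go(r.get_state(),(46,0,102))
c=r.capture("scene");s=c
for g in grey(c["image"],(275,235,405,345)): 
    T=np.load("tray.npz");print(np.round(g,1),np.round(T["R"].T@(ray(s,g[:2],.093)[:2]-T["t"])*1e3,1))
E
```

```text
t 3.02 tray xy [-52.4  -2.3] z 104.8 yaw err(deg) 0.03 F [-0.4 -0.1  0.6] w 31.8
(46, 0, 102) [98.4 -2.3  2.8]
[289.  277.5 193.   10.8] [  15.6 -111.8]
[382.5 278.  129.   11.2] [ 23.6 108.7]
[334.6 264.8 139.    7.8] [-26.1  -2.7]
[306.3 260.5 132.    7.7] [-43.5 -71.6]
[367.  259.7 130.5   7.5] [-42.6  77.2]
[323.8 252.7  55.    7.2] [-71.7 -28.3]
[345.1 253.   57.    7.9] [-68.9  24.8]
[369.4 240.7  41.    8.9] [-115.5   89. ]
```

>>> send_rows(steps=[{"dp":[10,0,2.5],"roll":0,"jaw":36},{"dp":[24,-1,2.5],"roll":0,"jaw":36},{"dp":[40,-2,2.5],"roll":0,"jaw":36},{"dp":[54,-2,2.5],"roll":0,"jaw":36},{"dp":[68,-2,2.5],"roll":0,"jaw":36}])

```text
time_s: 3.7
tcp_pos: [0.5931, 0.0379, 0.1019]
eef_rot: [180.0, 0.0, 11.5]
contact_force: [-0.9, -0.3, -0.9]
gripper_width: 0.0313
gripper_force: 0.7
```

```bash
cat >> h.py <<'E'
def look(r,*targets):
    go(r.get_state(),*targets);T=np.load("tray.npz")
    for n,b in (("scene",(275,235,405,345)),("top",(220,130,390,285))):
        c=r.capture(n);cv2.imwrite(f"pics/{n}_last.png",c["image"][b[1]:b[3],b[0]:b[2]])
        for g in grey(c["image"],b): print(n,np.round(g,1),np.round(T["R"].T@(ray(c,g[:2],.093)[:2]-T["t"])*1e3,1))
E
python3 - <<'E'
from h import *; from plant import r
look(r,(46,0,102))
E
```

```text
t 3.7 tray xy [15.8 -0.2] z 101.9 yaw err(deg) 0.02 F [-0.9 -0.3 -0.9] w 31.3
(46, 0, 102) [30.2 -0.2 -0.1]
scene [333.6 281.5 212.   14.6] [32.2 -7.1]
scene [289.  277.5 193.   10.8] [  15.6 -111.8]
scene [382.7 279.  108.5  11.1] [ 27.1 108.8]
scene [347.2 273.3  56.    7.8] [ 4.9 26.3]
scene [305.2 261.5 133.5   9.6] [-39.9 -74.2]
scene [368.7 260.3 136.5   9.7] [-40.2  81. ]
scene [344.2 242.5 460.   17.5] [-110.    24.4]
top [269.8 235.2 263.5   9.7] [-47.1  76. ]
top [342.6 220.7 256.    9.5] [-49.  -73.2]
top [277.3 208.8 181.   20.4] [ 2.1 50.3]
top [320.2 201.9  78.    7.5] [ -2.2 -37. ]
top [342.5 179.5 768.   24.2] [ 33.  -90.7]
top [ 286.1  153.2 2757.5   33. ] [109.6   9.8]
```

>>> send_rows(steps=[{"dp":[10,0,0],"roll":0,"jaw":36},{"dp":[20,0,0],"roll":0,"jaw":36},{"dp":[28,0,0],"roll":0,"jaw":36},{"dp":[31,0,0],"roll":0,"jaw":36},{"dp":[31,0,0],"roll":0,"jaw":36}])

```text
time_s: 4.42
tcp_pos: [0.6225, 0.0439, 0.102]
eef_rot: [-180.0, 0.0, 11.5]
contact_force: [-0.7, 0.3, -0.1]
gripper_width: 0.0317
gripper_force: 0.0
```

```bash
python3 - <<'E'
from h import *; from plant import r
look(r)
cv2.imwrite("pics/s2.png",cv2.resize(cv2.imread("pics/scene_last.png"),None,fx=4,fy=4,interpolation=cv2.INTER_CUBIC))
E
```

```text
t 4.42 tray xy [45.8 -0.2] z 102.0 yaw err(deg) 0.03 F [-0.7  0.3 -0.1] w 31.7
scene [325.5 282.3  56.5   6.7] [ 34.4 -25.9]
scene [347.7 282.3  64.    7.7] [35.9 25.9]
scene [291.  276.5 233.   16.4] [  12.3 -107.3]
scene [380.2 276.  157.   15.1] [ 16.5 103.9]
scene [346.1 249.3 594.   19.6] [-83.1  27.9]
top [269.8 235.2 263.5   9.7] [-47.1  76. ]
top [342.6 220.7 255.    9.5] [-49.  -73.2]
top [244.  196.6  47.    6.5] [ 40.5 111.3]
top [273.8 192.8 244.5  19.9] [35.6 50.8]
top [337.5 169.2 856.   28.6] [ 55.8 -85.4]
top [ 281.6  142.3 1422.5   32.5] [133.7  14.2]
```

View pics/s2.png

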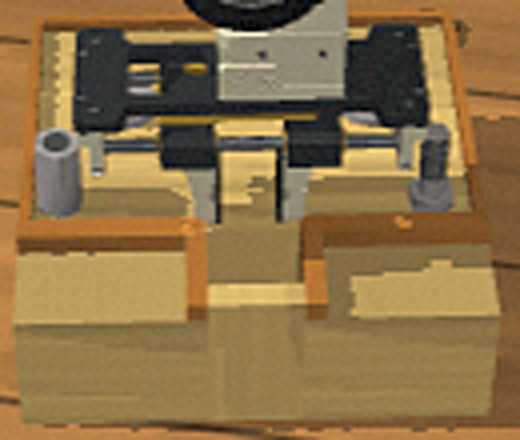

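The first washer is in the slot: none is left on the floor by the gate, the fingers stand at crop (205,200) and (290,200), and the nut and bolt are untouched. Next is the washer at (-47,76).

>>> send_rows(steps=[{"dp":[-30,0,-25],"roll":0,"jaw":36},{"dp":[-75,-30,-40],"roll":0,"jaw":36},{"dp":[-110,-65,-40],"roll":0,"jaw":36},{"dp":[-131,-76,-40],"roll":0,"jaw":36},{"dp":[-131,-76,-20],"roll":0,"jaw":36}])

```text
time_s: 5.15
tcp_pos: [0.4783, 0.0931, 0.1238]
eef_rot: [-179.9, -0.2, 11.6]
contact_force: [-0.0, -0.1, -0.5]
gripper_width: 0.0316
gripper_force: 0.0
```

>>> send_rows(steps=[{"dp":[0,0,20],"roll":0,"jaw":36},{"dp":[0,0,20],"roll":0,"jaw":36}])

```text
time_s: 5.4
tcp_pos: [0.4778, 0.0917, 0.1012]
eef_rot: [180.0, 0.1, 11.5]
contact_force: [0.3, -0.2, 1.1]
gripper_width: 0.0316
gripper_force: 0.0
```

```bash
python3 - <<'E'
from h import *; from plant import r
look(r,(-68,76,102),(15,0,102))
E
```

```text
t 5.4 tray xy [-86.4  75.5] z 101.2 yaw err(deg) 0.02 F [ 0.3 -0.2  1.1] w 31.6
(-68, 76, 102) [18.4 -0.5 -0.8]
(15, 0, 102) [101.5  75.5  -1. ]
scene [289.  277.5 192.   10.8] [  15.8 -111.8]
scene [382.5 278.2 123.5  11.1] [ 24.3 108.5]
scene [306.3 260.5 132.    7.7] [-43.5 -71.6]
scene [367.1 259.7 130.5   7.5] [-42.6  77.3]
scene [355.1 244.5  54.    6.9] [-101.1   51.4]
scene [375.9 243.6  60.5   7.7] [-103.3  104.6]
top [292.1 264.6  45.    7.6] [-114.    44.2]
top [311.  243.1 675.   23.1] [-79.7  -1.6]
top [342.6 220.7 255.    9.5] [-49.  -73.2]
top [ 247.1  239.6 2846.    33.2] [-46.  122.4]
top [246.6 196.5 117.    7.4] [ 39.6 106.1]
top [353.3 174.8 127.5   7.6] [  37.8 -114.3]
top [294.7 167.6 216.5   8.8] [77.1 -1.1]
```

>>> send_rows(steps=[{"dp":[12,0,0],"roll":0,"jaw":36},{"dp":[22,0,0],"roll":0,"jaw":36},{"dp":[32,7,0],"roll":0,"jaw":36},{"dp":[44,17,0],"roll":0,"jaw":36},{"dp":[56,28,0],"roll":0,"jaw":36}])

```text
time_s: 6.12
tcp_pos: [0.5404, 0.0752, 0.102]
eef_rot: [180.0, 0.0, 11.5]
contact_force: [-0.4, 0.5, 0.9]
gripper_width: 0.0315
gripper_force: 0.4
```

```bash
python3 - <<'E'
from h import *; from plant import r
look(r,(18,0,102))
E
```

```text
t 6.12 tray xy [-28.4  46.9] z 102.0 yaw err(deg) 0.03 F [-0.4  0.5  0.9] w 31.5
(18, 0, 102) [46.4 46.8 -0. ]
scene [289.  277.5 192.   10.8] [  15.8 -111.8]
scene [382.5 277.9 128.   11.2] [ 23.2 108.6]
scene [306.3 260.5 132.    7.7] [-43.5 -71.6]
scene [356.  266.3 258.5  16.1] [-19.   48.6]
scene [323.3 248.7  43.    9.2] [-87.  -29.3]
scene [390.7 247.7  60.   10. ] [-86.1 140.3]
scene [363.8 236.   61.   15. ] [-134.7   76. ]
top [ 324.6  213.7 1015.    31.1] [-27.6 -40.8]
top [353.2 175.  133.5   7.6] [  37.4 -113.9]
top [295.4 167.2 195.5   8.8] [77.6 -2.6]
top [ 257.6  190.8 3178.5   33.3] [46.4 82. ]
```

>>> send_rows(steps=[{"dp":[11,11,0],"roll":0,"jaw":36},{"dp":[23,23,0],"roll":0,"jaw":36},{"dp":[34,34,0],"roll":0,"jaw":36},{"dp":[42,43,0],"roll":0,"jaw":36},{"dp":[47,47,0],"roll":0,"jaw":36}])

```text
time_s: 6.85
tcp_pos: [0.5953, 0.0386, 0.1019]
eef_rot: [180.0, 0.0, 11.5]
contact_force: [-1.1, 1.0, 1.1]
gripper_width: 0.0316
gripper_force: 0.4
```

```bash
python3 - <<'E'
from h import *; from plant import r
look(r,(46,0,102))
cv2.imwrite("pics/s3.png",cv2.resize(cv2.imread("pics/scene_last.png"),None,fx=4,fy=4,interpolation=cv2.INTER_CUBIC))
E
```

```text
t 6.85 tray xy [18.1  0. ] z 101.9 yaw err(deg) 0.06 F [-1.1  1.   1.1] w 31.6
(46, 0, 102) [27.9  0.  -0.1]
scene [325.5 274.4  54.5   6.5] [  7.5 -25.6]
scene [289.  277.5 191.   10.8] [  15.8 -111.9]
scene [382.9 279.  103.   11.1] [ 26.9 109.1]
scene [339.8 282.  228.5  14.9] [34.4  7.4]
scene [371.6 261.5  56.    9.3] [-35.5  87.8]
scene [304.9 262.  109.5   9.8] [-38.  -74.9]
scene [344.4 243.  491.   17.4] [-107.9   24.8]
top [342.6 220.7 255.    9.5] [-49.  -73.2]
top [276.8 208.3 194.   20.2] [ 3.3 51.3]
top [340.4 180.9 836.   28.4] [ 31.1 -86. ]
top [ 285.9  152.7 2697.    33. ] [110.8  10. ]
```

View pics/s3.png

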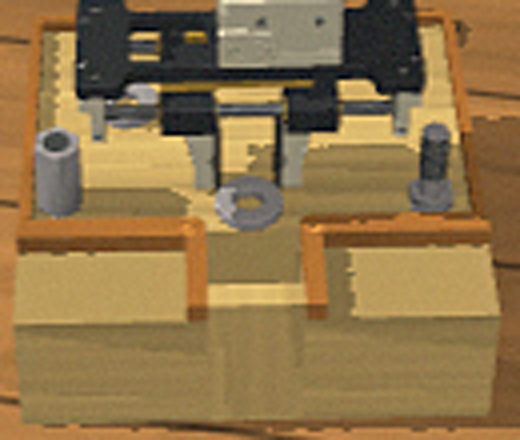

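The second washer sits caged between the fingers at crop (250,202), centred before the gate. Push it in.

>>> send_rows(steps=[{"dp":[10,0,0],"roll":0,"jaw":36},{"dp":[20,0,0],"roll":0,"jaw":36},{"dp":[27,0,0],"roll":0,"jaw":36},{"dp":[29,0,0],"roll":0,"jaw":36},{"dp":[29,0,0],"roll":0,"jaw":36}])

```text
time_s: 7.58
tcp_pos: [0.6232, 0.0451, 0.1019]
eef_rot: [-180.0, 0.0, 11.5]
contact_force: [0.4, 0.9, 0.2]
gripper_width: 0.0312
gripper_force: 0.0
```

```bash
python3 - <<'E'
from h import *; from plant import r
look(r)
cv2.imwrite("pics/s4.png",cv2.resize(cv2.imread("pics/scene_last.png"),None,fx=4,fy=4,interpolation=cv2.INTER_CUBIC))
E
```

```text
t 7.58 tray xy [46.7  0.8] z 101.9 yaw err(deg) 0.02 F [0.4 0.9 0.2] w 31.2
scene [326.2 283.4  55.5   6.7] [ 38.  -24.4]
scene [348.4 282.1  60.    7.6] [35.2 27.5]
scene [291.4 276.3 240.5  16.8] [  11.8 -106.4]
scene [380.3 276.3 150.5  14.9] [ 17.6 104. ]
scene [346.5 249.7 609.   19.3] [-81.7  28.8]
top [342.6 220.7 255.    9.5] [-49.  -73.2]
top [248.  197.9  76.   11.1] [ 36.2 103.9]
top [275.9 191.1 211.   13.3] [38.  45.9]
top [337.  168.7 848.5  28.7] [ 56.9 -84.6]
top [ 280.3  141.9 1389.    32.5] [134.9  16.6]
```

View pics/s4.png

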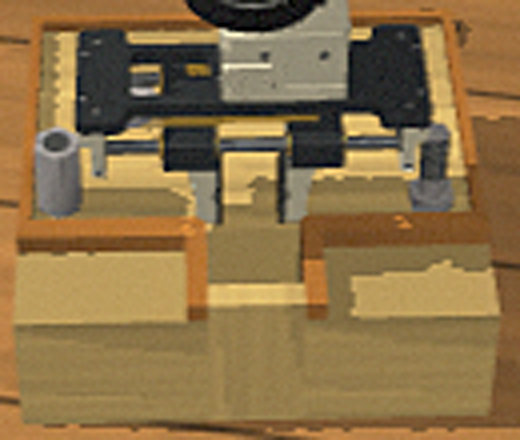

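The second washer has dropped in; the gate area at crop (250,240) is clear. Now the third, at (-49,-73).

>>> send_rows(steps=[{"dp":[-30,0,-25],"roll":0,"jaw":36},{"dp":[-75,30,-40],"roll":0,"jaw":36},{"dp":[-110,65,-40],"roll":0,"jaw":36},{"dp":[-133,74,-40],"roll":0,"jaw":36},{"dp":[-133,74,-20],"roll":0,"jaw":36}])

```text
time_s: 8.3
tcp_pos: [0.5071, -0.055, 0.1237]
eef_rot: [-180.0, -0.2, 11.5]
contact_force: [0.3, 0.8, -0.8]
gripper_width: 0.0317
gripper_force: 0.0
```

>>> send_rows(steps=[{"dp":[0,0,20],"roll":0,"jaw":36},{"dp":[0,0,20],"roll":0,"jaw":36}])

```text
time_s: 8.55
tcp_pos: [0.5065, -0.0543, 0.1012]
eef_rot: [-180.0, 0.1, 11.5]
contact_force: [-0.1, -0.3, 0.9]
gripper_width: 0.0317
gripper_force: 0.0
```

```bash
python3 - <<'E'
from h import *; from plant import r
look(r,(-70,-73,102),(18,0,102))
E
```

```text
t 8.55 tray xy [-87.6 -73.3] z 101.2 yaw err(deg) 0.04 F [-0.1 -0.3  0.9] w 31.7
(-70, -73, 102) [17.6 -0.3 -0.9]
(18, 0, 102) [105.5 -73.3  -1.1]
scene [289.  277.5 192.   10.8] [  15.8 -111.8]
scene [382.5 278.1 125.   11.1] [ 23.9 108.5]
scene [306.2 260.6 133.    7.8] [-43.4 -71.7]
scene [315.7 245.2  66.    7. ] [-101.4  -48.2]
scene [295.  245.4  55.    8. ] [-102.  -100.6]
top [246.6 196.6 116.5   7.2] [ 39.5 106.1]
top [ 359.5  217.  3224.5   33.3] [ -48.7 -108.2]
top [353.1 174.  112.5   6.8] [  39.5 -114.1]
top [295.5 167.8 243.5  10. ] [76.2 -2.7]
```

>>> send_rows(steps=[{"dp":[12,0,0],"roll":0,"jaw":36},{"dp":[22,0,0],"roll":0,"jaw":36},{"dp":[32,-7,0],"roll":0,"jaw":36},{"dp":[44,-16,0],"roll":0,"jaw":36},{"dp":[57,-27,0],"roll":0,"jaw":36}])

```text
time_s: 9.28
tcp_pos: [0.5588, -0.0153, 0.1021]
eef_rot: [180.0, 0.0, 11.5]
contact_force: [-0.1, -0.1, 0.4]
gripper_width: 0.0318
gripper_force: 0.7
```

>>> send_rows(steps=[{"dp":[11,-11,0],"roll":0,"jaw":36},{"dp":[23,-22,0],"roll":0,"jaw":36},{"dp":[34,-33,0],"roll":0,"jaw":36},{"dp":[42,-41,0],"roll":0,"jaw":36},{"dp":[48,-46,0],"roll":0,"jaw":36}])

```text
time_s: 9.9
tcp_pos: [0.5962, 0.0391, 0.102]
eef_rot: [180.0, 0.0, 11.5]
contact_force: [-0.8, -1.3, 1.1]
gripper_width: 0.0317
gripper_force: 0.6
```

```bash
python3 - <<'E'
from h import *; from plant import r
look(r,(46,0,102))
E
```

```text
t 9.9 tray xy [19.1  0.3] z 102.0 yaw err(deg) 0.0 F [-0.8 -1.3  1.1] w 31.7
(46, 0, 102) [26.9  0.3 -0. ]
scene [289.1 277.5 194.   10.8] [  15.5 -111.7]
scene [382.7 278.8 112.5  11.1] [ 26.3 108.8]
scene [336.8 280.6 273.5  16.1] [29.5  0.6]
scene [373.1 261.8  45.5   9.1] [-34.4  91.3]
scene [344.5 243.  496.5  17.4] [-107.8   24.9]
top [279.  206.6 164.5  12.9] [ 5.8 46.1]
top [339.9 180.5 846.   28.4] [ 32.1 -85.3]
top [ 285.1  152.2 2670.    33.1] [112.2  11.4]
```

>>> send_rows(steps=[{"dp":[10,0,0],"roll":0,"jaw":36},{"dp":[20,0,0],"roll":0,"jaw":36},{"dp":[26,0,0],"roll":0,"jaw":36},{"dp":[28,0,0],"roll":0,"jaw":36},{"dp":[28,0,0],"roll":0,"jaw":36}])

```text
time_s: 10.62
tcp_pos: [0.6234, 0.044, 0.1019]
eef_rot: [-180.0, 0.0, 11.5]
contact_force: [-1.0, -0.3, -0.4]
gripper_width: 0.0315
gripper_force: 0.0
```

>>> send_rows(steps=[{"dp":[-30,0,-10],"roll":0,"jaw":36},{"dp":[-80,0,-50],"roll":0,"jaw":36},{"dp":[-120,0,-90],"roll":0,"jaw":36},{"dp":[-120,0,-140],"roll":0,"jaw":36},{"dp":[-120,0,-140],"roll":0,"jaw":36}])

```text
time_s: 11.25
tcp_pos: [0.5075, 0.0205, 0.2468]
eef_rot: [-180.0, -0.5, 11.6]
contact_force: [1.0, 0.3, -0.1]
gripper_width: 0.0318
gripper_force: 0.0
```

```bash
python3 - <<'E'
from h import *; from plant import r
look(r)
a,b=[cv2.resize(cv2.imread(f"pics/{n}_last.png"),(390,330),interpolation=cv2.INTER_CUBIC) for n in("scene","top")]
cv2.imwrite("pics/f.png",np.hstack([a,b]))
E
```

```text
t 11.25 tray xy [-71.6  -0.1] z 246.8 yaw err(deg) -0.02 F [ 1.   0.3 -0.1] w 31.8
scene [289.  277.6 191.5  10.8] [  15.9 -111.8]
scene [382.5 278.2 124.   11.1] [ 24.2 108.4]
top [355.5 221.  858.5  25.3] [-55.  -98.5]
top [353.  175.3 141.    7.6] [  36.8 -113.5]
top [ 295.9  206.3 5137.5   41.9] [-0.8 12.6]
```

View pics/f.png

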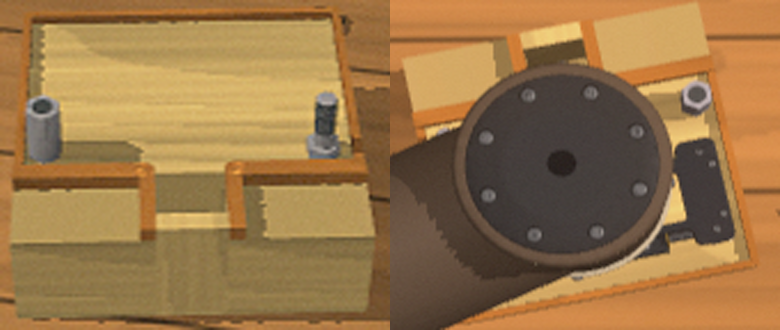

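The tray floor is empty, so all three washers are in the slot. The nut (43,130) and bolt (325,130) stand where they did, and the arm is clear.

>>> send_rows(steps=[{"dp":[0,0,0],"roll":0,"jaw":36},{"dp":[0,0,0],"roll":0,"jaw":36},{"dp":[0,0,0],"roll":0,"jaw":36},{"dp":[0,0,0],"roll":0,"jaw":36}])

```text
time_s: 11.85
tcp_pos: [0.5058, 0.0201, 0.2417]
eef_rot: [180.0, 0.0, 11.5]
contact_force: [0.4, -0.3, -0.6]
gripper_width: 0.0316
gripper_force: 0.0
```

```bash
python3 -c "
from plant import r
print(r.close_job())"
```

```text
the job is handed in; nothing more can be done
None
```

I swept all three washers one at a time through the gate, left the nut and bolt standing in place, and handed the job in at about 12 s; the final picture shows the tray floor empty, but hand-in returned no verdict.

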